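# Fit the moulded cover on the drive box and hold it against its gasket

### The job

First turn the quarter-turn fastener on the open drive box counter-clockwise until its slot lines up with the two marks on the rim. Then lift the newly moulded cover out of the open mould, lower it over the fastener into the box's opening, and press it down against the springy gasket until it is fully home on the frame. The job finishes while you are still holding it pressed there, and leave the other things on the bench alone.

Things in the scene. Friction and masses are not known exactly. Their poses are not given: they have to be found in the camera images.
- drive_box: Fixed grey open-topped box 102 x 146 x 86 mm (x, y, z), left or right of the mould; origin at the centre of its underside, z up. Its top opening is a rebate 82 x 126 mm, 6 mm deep (rim 86, ledge 80 mm above the bench). The fastener stands at local (0, +38 mm); two dark marks on the rim at local x = +-46, y = +38 mm show the line along local x to which its slot is brought.
- seat (a point): Centre of the drive box's opening, on the level of its ledge, 6 mm below the rim; axes as the box. When the cover is home its underside lies on this level and its centre and axes coincide with these.
- gasket (a joint): Compression in m of the black gasket round the ledge: 0 = free, standing 5 mm above the ledge; 0.005 = pressed level with it. It springs back when let go. The cover alone hardly sinks it; about 3 N start it and about 8 N press it fully down, after which the cover sits hard on the ledge.
- fastener (a joint): Turn of the quarter-turn fastener in rad: 0 = slot along the box's y axis (across the marks), 1.571 = slot along the box's x axis, in line with the marks; grows counter-clockwise seen from above. Stops at 0 and 1.62. Stiff (0.05 N m), stays where it is left.
- wing (a point): The fastener's steel wing, which turns with it: upright flat bar 8 mm thick, 34 mm long (this point's y axis), 22 mm high, dark slot along its top. The point is on the turning axis, 16 mm above the ledge and 8 mm below the wing's top. The wing passes through the cover's slot, with 3 mm play all round, only when in line with the marks.
- cavity (a point): Centre of the floor of the cavity in the fixed aluminium mould block (106 x 150 x 80 mm; two 11 mm guide pins at opposite corners), 74 mm above the bench; the cavity is 82 x 126 mm, 6 mm deep; axes as the mould, z up. A 34 x 8 mm core stands in it at local y = +38 mm, inside the cover's slot.
- rib (a point): Grip rib on the middle of the cover: point at its centre, half-way up, 18 mm above the cover's underside, 12 mm below the rib's top; axes as the cover. Grey plate 76 x 120 x 6 mm (x, y, z), about 0.12 kg; rib 12 mm thick (x), 40 long (y), 24 high. Its slot, 40 (x) by 14 mm (y), is at local (0, +38 mm). At the start it lies in the cavity, axes as the mould's, with 3 mm play all round.
- rounding_jack: Bystander: wooden rounding jack, 34 x 150 x 48 mm, lying in front of the work; origin at the centre of its underside. Leave it alone.
- leather_strip: Bystander: brown leather strip, 32 x 119 x 9 mm, flat at the front right; origin at the centre of its underside. Leave it alone.
- jar_orange_lid: Bystander: jar with a lid, 64 mm across, 72 mm high, behind the work; origin at the centre of its underside. Leave it alone.

How it is judged:
By the outcome, as a careful person would: the job done as asked, in the order asked, and still so for the second after the job is handed in, while the arm keeps its last pose, push and grip.
It also fails if it takes over 46 s, if anything falls off the work surface, if the arm or the gripper's body presses on something with over 40 N, if the wrist force passes 120 N, or if a joint passes its speed limit or range.

### The arm

A 6-joint arm with a two-finger parallel gripper is mounted at the origin on a cart in front of the work surface, level with it; the furniture and walls round the work are solid. World frame = base frame: x ahead of the robot, y to its left, z up, the work surface at z = 0. Lengths are in mm, angles in rad, forces in N, time in s.
With the tool pointing down it reaches from about 350 to 775 mm from the base axis. Payload 7.3 kg.
Tool frame: the origin (TCP) lies between the finger pads; the fingertips stand 8 mm ahead of it and the grasp point (between the pads) lies 11 mm behind it; y points along the fingers, z is the direction in which the jaws open and shut, and the axes are right-handed (so a half turn about y gives the same grasp; the last joint's range is limited). The gripper opens to 92 mm and grips with 3 to 60 N. Pads are 19 mm wide; open, the fingers measure 130 mm over their backs; the gripper's body (75 mm by 190 mm) begins 47 mm behind the grasp point.
Start: joints at [1.074, 0.342, 1.524, -0, 1.275, -0.146], TCP at [180.403, 493.053, 204.041] pointing down, gripper open.
Joint ranges: [-2.53, 2.53], [-0.77, 2.02], [0.04, 2.7], [-1, 4.14], [0.28, 2.66], [-3.11, 3.11]. Speed limits (rad/s): [2.57, 2.57, 3.14, 3.14, 3.14, 3.14].

### API

Orientations are given as [roll, pitch, yaw] about the fixed x, y, z axes, in that order (R = Rz(yaw) Ry(pitch) Rx(roll)).
In Python, from plant import bot, vision, job gives the robot as it stands. The module is installed in compiled form; this text tells all that it offers.
- The arm moves only by the tool arm_command, never from a script. Its argument "deltas" is a list of rows, each a list of 4 numbers: the shift along the tool's x, y, z in m, then the turn about the tool's y in degrees. In form: [[x, y, z, twist], ...]. A call has 1 to 5 rows; each row shifts and turns the commanded pose from where the row before left it, along the tool's axes as they then stand; what a row does not reach is not made up. A row lasts 1/10 s, in which the tool goes at most 50 mm and 8.59 degrees, less where a joint would pass 70% of its speed; a pose out of reach is approached as far as the arm can. A call is refused whole if a number of a shift passes 0.05 or a number of a turn 8.59, either way. A call with a gripper value outside its range is refused whole. "claw" is the closure in counts, from 0 (fully open) to 255 (shut), set as the call begins (left out, the last holds). The fingers move at their own pace and stop on an object; the grip force is fixed at half the most. Time passes only in rows, so rows that do not move let the fingers close. It gives the time, the measured TCP pose, the force and the opening at its end, in the units of the state.
- bot.get_obs(): the state, without advancing time (a new reading comes with each control period).
- vision.capture(name): name is "side" or "top" or "wrist"; returns a dict with "img" (480x640x3 uint8, red, green, blue), "camera_matrix" (3x3 intrinsics, pixels), "dist_coeffs" ([k1, k2, p1, p2, k3] as OpenCV has them; the pictures are not rectified), "world_to_cam" (4x4, takes a point from world to camera coordinates); the wrist camera has in their place "mount" (4x4, takes a point from camera to tool coordinates, whose origin is the TCP and whose axes are the tool frame's). Camera axes: x right, y down, z forward; pixel columns grow to the right and rows downward; lengths in mm; the calibration is good to about 2 mm. A picture is of the moment at which its call begins: read the wrist's pose just before it. There is no depth.
- job.close_job(): hands the job in, once; it reports no verdict.
Trained networks look in a picture, given as the dict that the camera call returned (one of the last four; its "shot" number tells which), for a name from the list of things; names that differ only in an ending like _2 or _b are one class to them, and where a whole thing is asked for, a point or a joint stands for the part that bears it (a point fixed in the world has none). Each returns a list of dicts, best first, with "confidence" (0 to 1); they miss things now and then, are a little off and sometimes report something else, mostly with a low value. They report only what shows in the picture. A call takes as long as a camera call.
- vision.find_in(picture, name): "xyz" ([x, y, z] in mm, in the coordinates of the camera as it stood for that picture, good to about 4 mm: the middle of the surface that is visible of it).
- vision.regions_of(picture, name): "mask" (480x640 bool, what is visible of it).
The state is a dict: "time": time; "joint_positions": joint angles; "dq": joint speeds; "tau": joint torques, N m; "tool_pos": TCP position; "tcp_rot": TCP orientation; "contact_force": force on the tool from outside, world axes, zero at the start; "moment": the same for the moment, N m; "grip_width": finger opening in mm.
Only numpy, scipy, OpenCV 4.12 (cv2) and the standard library are available. Lean on these libraries where they do the work, as an engineer would, in place of code of your own. Each camera call takes 0.05 s, during which the arm holds its last target. There are 200 camera calls.

## Working session

There is one attempt and no reset: what is moved stays moved. The work goes in short steps, Python scripts to look and compute and a tool call to move; the robot and the scene stay as the last step left them, time stands still between calls to the robot, and variables do not carry over. Pictures are saved under pics/ and viewed, about 8 in all and at most 12, crops included, and the job is handed in when it is done.

Besides the shell and the picture viewer there is one more tool, called after "Emit:" as name(argument=value, ...), one argument or row to a line, values as JSON. arm_command: Moves the arm, as the interface text tells. Its arguments: {"type":"object","properties":{"deltas":{"type":"array","items":{"type":"array","items":{"type":"number"}}},"claw":{"type":"number"}},"required":["deltas"]}

```bash
mkdir -p pics; cat > h.py <<'E'
import numpy as np, cv2
from scipy.spatial.transform import Rotation as R
from plant import bot, vision, job
def tool():
    o=bot.get_obs(); T=np.eye(4); T[:3,:3]=R.from_euler('xyz',o['tcp_rot']).as_matrix(); T[:3,3]=o['tool_pos']; return T,o
def cap(n):
    T,o=tool(); c=vision.capture(n)
    c['W2C']=np.array(c['world_to_cam']) if n!='wrist' else np.linalg.inv(T@np.array(c['mount']))
    return c
def world(c,p): return (np.linalg.inv(c['W2C'])@np.r_[p,1])[:3]
def proj(c,P):
    P=np.atleast_2d(P).astype(float); M=c['W2C']
    return cv2.projectPoints(P,cv2.Rodrigues(M[:3,:3])[0],M[:3,3],np.array(c['camera_matrix']),np.array(c['dist_coeffs'],float))[0][:,0]
def back(c,uv,z):
    uv=np.array(uv,float).reshape(-1,1,2)
    n=cv2.undistortPoints(uv,np.array(c['camera_matrix']),np.array(c['dist_coeffs'],float))[:,0]
    I=np.linalg.inv(c['W2C']); d=np.c_[n,np.ones(len(n))]@I[:3,:3].T; o=I[:3,3]
    return o+d*((z-o[2])/d[:,2])[:,None]
def save(c,n,crop=None,s=1):
    im=c['img'][:,:,::-1]
    if crop: im=im[crop[1]:crop[3],crop[0]:crop[2]]
    cv2.imwrite('pics/'+n,cv2.resize(im,None,fx=s,fy=s,interpolation=cv2.INTER_CUBIC))
E
python3 - <<'E'
from h import *
np.set_printoptions(precision=3,suppress=True)
T,o=tool();print(T,o)
for n in['top','side']:
    c=cap(n);save(c,n+'.png')
    print(n,np.linalg.inv(c['W2C']))
    for k in['drive_box','wing','rib','cavity','fastener','rounding_jack','leather_strip','jar_orange_lid']:
        try:
            for d in vision.find_in(c,k)[:2]: print(k,round(d['confidence'],2),world(c,d['xyz']))
        except Exception as e: print(k,e)
print(bot.get_obs()['time'])
E
```

```text
[[  0.939  -0.001   0.344 180.191]
 [ -0.344  -0.001   0.939 492.631]
 [ -0.     -1.     -0.002 203.329]
 [  0.      0.      0.      1.   ]] {'time': 0.0, 'joint_positions': array([ 1.074,  0.343,  1.525,  0.   ,  1.275, -0.146]), 'dq': array([-0.002,  0.001,  0.   ,  0.001, -0.   ,  0.001]), 'tau': array([  0.001, -43.124, -24.422,   0.072,   0.056,  -0.   ]), 'tool_pos': array([180.191, 492.631, 203.329]), 'tcp_rot': array([-1.572,  0.   , -0.351]), 'contact_force': array([-0.173, -0.321, -0.524]), 'moment': array([-0.004, -0.017,  0.007]), 'grip_width': 91.68757591008031}
top [[  0.019  -0.994   0.104 454.128]
 [ -1.     -0.018   0.001  94.935]
 [  0.001  -0.104  -0.995 992.006]
 [  0.      0.      0.      1.   ]]
drive_box 0.75 [617.541  19.229  79.267]
rib 0.86 [573.476 261.053  77.793]
cavity 0.75 [571.19  263.512  78.059]
cavity 0.61 [713.107  -3.408  72.465]
rounding_jack 0.61 [431.603  63.463  29.163]
leather_strip 0.79 [ 405.353 -105.659   17.933]
jar_orange_lid 0.7 [711.368  -4.74   72.984]
side [[ -1.     -0.003   0.012 545.549]
 [ -0.012   0.496  -0.868 940.791]
 [ -0.003  -0.868  -0.496 582.782]
 [  0.      0.      0.      1.   ]]
drive_box 0.88 [610.392  70.081  73.409]
rib 0.71 [580.013 274.175  79.644]
cavity 0.71 [576.481 333.47   63.917]
fastener 0.42 [615.277  57.627  91.269]
rounding_jack 0.94 [424.592  76.044  18.333]
leather_strip 0.59 [ 405.499 -104.855   12.278]
jar_orange_lid 0.74 [709.029   1.797  60.758]
0.9
```

View pics/top.png

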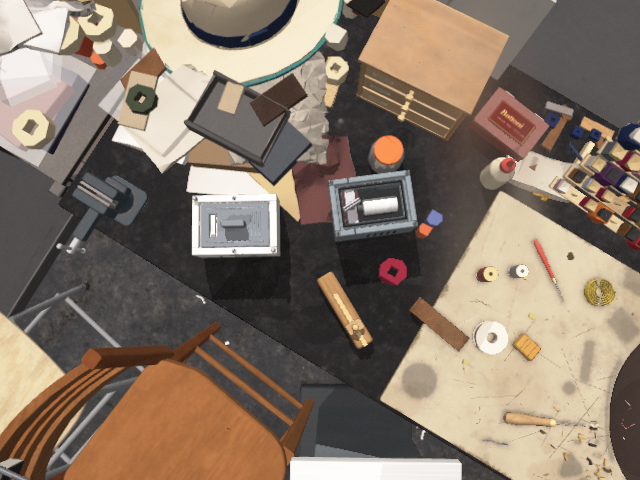

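The top view shows the mould at about (236,225) with the cover's slot at its left end (213,226). The drive box is at (373,206) with the wing at its left end (352,203). The jar is at (386,152) and the jack at (345,310). I'll zoom in on the work.

```bash
python3 - <<'E'
from h import *
c=cap('top');save(c,'topc.png',(180,160,430,265),3.2)
E
```

```text
(no output)
```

View pics/topc.png

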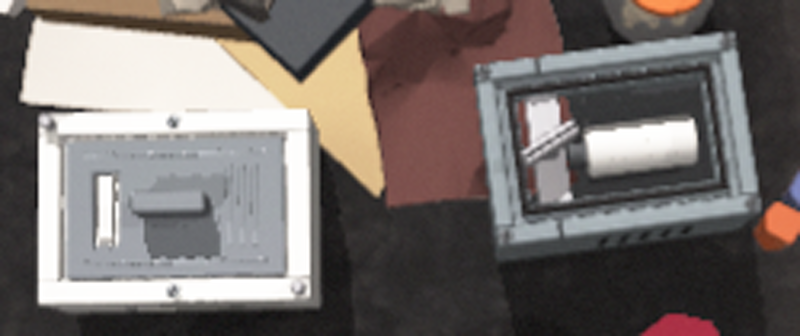

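The box rim corners are at crop pixels (475,68), (733,33), (757,218) and (497,248). The wing runs from (525,160) to (578,125), so it isn't at 0 but already part-turned by roughly 0.45 rad. The mould top spans (38,112) to (318,300).

```bash
cat >> h.py <<'E'
def goto(x,y,z,yawdeg):
    "delta in tool axes (rotation first-frame) to reach TCP x,y,z with tool x at yawdeg"
    T,o=tool(); d=T[:3,:3].T@(np.array([x,y,z])-T[:3,3]); cur=np.degrees(np.arctan2(T[1,0],T[0,0]))
    print('pos',T[:3,3].round(1),'yaw',round(cur,2),'delta tool mm',d.round(1),'twist',round(-((yawdeg-cur+180)%360-180),2))
E
python3 - <<'E'
from h import *
np.set_printoptions(precision=1,suppress=True)
c=cap('top')
f=lambda p:np.array(p)/3.2+[180,160]
b=back(c,f([(475,68),(733,33),(757,218),(497,248)]),86);print(b,b.mean(0))
m=back(c,f([(38,112),(308,108),(320,300),(38,303)]),80);print(m,m.mean(0))
w=back(c,f([(525,160),(578,125)]),104);print(w,w.mean(0))
r=back(c,f([(130,203),(208,202)]),104);print(r,r.mean(0))
w=cap('wrist');print(np.array(w['mount']),w['camera_matrix'])
goto(600,58,200,-57)
E
```

```text
[[656.6  99.6  86. ]
 [679.1 -43.   86. ]
 [576.  -56.2  86. ]
 [556.9  85.7  86. ]] [617.1  21.5  86. ]
[[628.9 342.   80. ]
 [633.6 191.7  80. ]
 [527.1 182.   80. ]
 [522.5 337.   80. ]] [578.  263.2  80. ]
[[602.7  71.7 104. ]
 [622.3  43.4 104. ]] [612.5  57.5 104. ]
[[575.5 283.3 104. ]
 [576.8 241.3 104. ]] [576.1 262.3 104. ]
[[   0.     1.     0.3  -73.1]
 [   0.    -0.3    1.  -180. ]
 [   1.    -0.    -0.    -0.2]
 [   0.     0.     0.     1. ]] [[407.4   0.  321.7]
 [  0.  407.4 236.2]
 [  0.    0.    1. ]]
pos [180.4 493.  204. ] yaw -20.1 delta tool mm [ 543.5    4.  -264.4] twist 36.9
```

Emit:
arm_command(
  deltas=[
    [0.036,0,-0.0176,0],
    [0.036,0,-0.0176,0],
    [0.036,0,-0.0176,0],
    [0.036,0,-0.0176,0],
    [0.036,0,-0.0176,0],
  ],
  claw=145,
)

```text
time: 1.55
tool_pos: [320.1, 347.4, 204.2]
tcp_rot: [-1.57, -0.0, -0.351]
contact_force: [-0.0, 0.3, 0.1]
grip_width: 56.3
```

Emit:
arm_command(
  deltas=[
    [0.036,0,-0.0176,0],
    [0.036,0,-0.0176,0],
    [0.036,0,-0.0176,0],
    [0.036,0,-0.0176,0],
    [0.036,0,-0.0176,0],
  ],
)

```text
time: 2.05
tool_pos: [459.0, 202.7, 204.2]
tcp_rot: [-1.57, -0.0, -0.351]
contact_force: [0.8, 0.8, -0.2]
grip_width: 39.7
```

Emit:
arm_command(
  deltas=[
    [0.036,0,-0.0176,0],
    [0.036,0,-0.0176,0],
    [0.036,0,-0.0176,0],
    [0.036,0,-0.0176,0],
    [0.036,0,-0.0176,0],
  ],
)

```text
time: 2.55
tool_pos: [597.8, 58.2, 204.0]
tcp_rot: [-1.571, -0.0, -0.351]
contact_force: [0.6, -0.6, 0.1]
grip_width: 39.7
```

Emit:
arm_command(
  deltas=[
    [0,0,0,8.5],
    [0,0,0,8.5],
    [0,0,0,8.5],
    [0,0,0,8.5],
    [0,0,0,1.3],
  ],
)

```text
time: 3.05
tool_pos: [596.8, 59.5, 203.9]
tcp_rot: [-1.571, 0.0, -0.969]
contact_force: [0.0, 0.0, 0.6]
grip_width: 39.6
```

```bash
python3 - <<'E'
from h import *
np.set_printoptions(precision=1,suppress=True)
c=cap('wrist');save(c,'w1.png')
y=.145;cs=np.array([617,21.5]);Rz=np.array([[np.cos(y),-np.sin(y)],[np.sin(y),np.cos(y)]])
for l,z in[((46,38),86),((-46,38),86),((0,38),104),((51,73),86),((-51,73),86),((41,63),86),((-41,63),86)]: print(l,proj(c,np.r_[cs+Rz@l,z]))
for k in['wing','fastener']:
    for d in vision.find_in(c,k)[:2]: print(k,d['confidence'],world(c,d['xyz']))
E
```

```text
(46, 38) [[391.3 258.5]]
(-46, 38) [[283. 207.]]
(0, 38) [[339.1 239.9]]
(51, 73) [[419.4 221.8]]
(-51, 73) [[296.9 161.4]]
(41, 63) [[401.4 227.6]]
(-41, 63) [[303.4 179.9]]
wing 0.85 [607.5  59.9 100.9]
wing 0.75 [599.1 193.3  77.2]
```

View pics/w1.png

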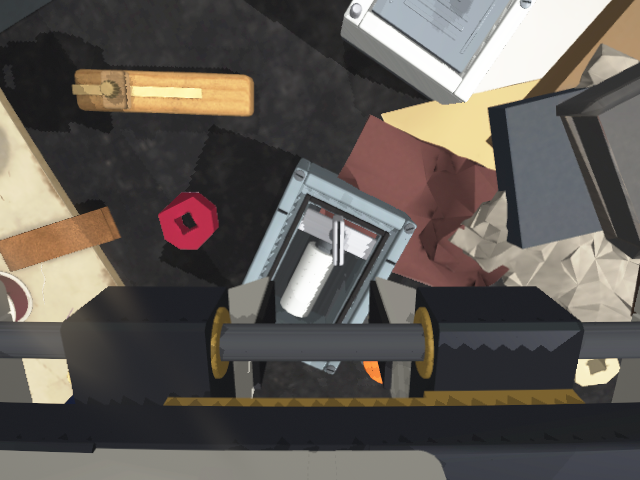

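The wrist view shows the wing at (339,242), its slot nearly vertical in the picture and so aligned with the tool. The rim corners are near (303,160) and (414,226). I'll take a closer crop.

```bash
python3 - <<'E'
import cv2
i=cv2.imread('pics/w1.png')[150:290,250:425];cv2.imwrite('pics/w1c.png',cv2.resize(i,None,fx=4,fy=4,interpolation=cv2.INTER_CUBIC))
E
```

```text
(no output)
```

View pics/w1c.png

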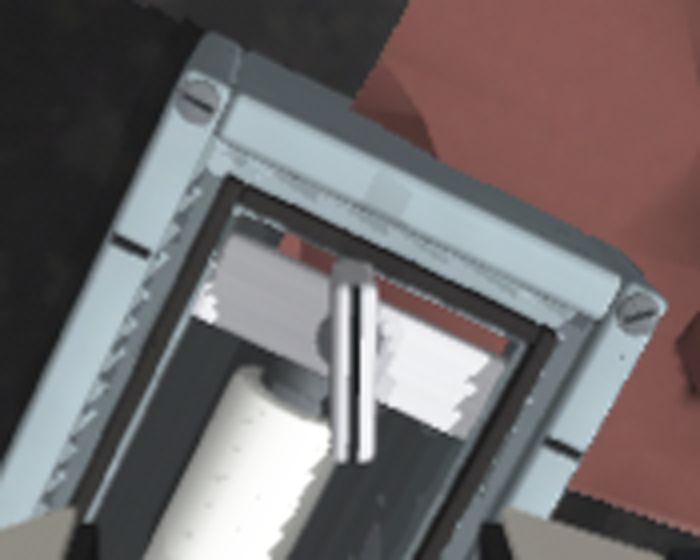

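The marks are at crop pixels (130,245) and (562,448), and the top of the wing runs from (354,283) to (355,462).

```bash
python3 - <<'E'
from h import *
np.set_printoptions(precision=2,suppress=True)
c=cap('wrist')
f=lambda p:np.array(p)/4+[250,150]
m=back(c,f([(562,448),(130,245)]),86);d=m[0]-m[1];print(m,m.mean(0),np.linalg.norm(d),'boxyaw',np.degrees(np.arctan2(d[1],d[0])))
w=back(c,f([(354,283),(355,462)]),104);d=w[0]-w[1];print(w,w.mean(0),np.linalg.norm(d),'wing axis yaw',np.degrees(np.arctan2(d[1],d[0])))
p=w.mean(0);
goto(p[0],p[1],97,np.degrees(np.arctan2(-d[1],-d[0])))
E
```

```text
[[658.26  63.52  86.  ]
 [567.51  49.44  86.  ]] [612.89  56.48  86.  ] 91.83661844334785 boxyaw 8.816324929302604
[[603.04  70.47 104.  ]
 [622.6   43.23 104.  ]] [612.82  56.85 104.  ] 33.53666940737301 wing axis yaw 125.68339841146522
pos [596.8  59.6 204. ] yaw -55.24 delta tool mm [ 11.4 107.   11.6] twist -0.92
```

Emit:
arm_command(
  deltas=[
    [0.0114,0,0.0116,-0.9],
    [0,0.04,0,0],
    [0,0.04,0,0],
    [0,0.027,0,0],
    [0,0,0,0],
  ],
)

```text
time: 3.75
tool_pos: [610.0, 56.9, 92.8]
tcp_rot: [-1.577, 0.005, -0.949]
contact_force: [-0.7, 1.4, -0.1]
grip_width: 40.0
```

Emit:
arm_command(
  deltas=[
    [0,0,0,0],
    [0,0,0,0],
    [0,0,0,0],
    [0,0,0,0],
  ],
  claw=255,
)

```text
time: 4.15
tool_pos: [613.5, 56.8, 98.5]
tcp_rot: [-1.569, -0.001, -0.951]
contact_force: [0.4, 0.1, 0.2]
grip_width: 12.1
```

Emit:
arm_command(
  deltas=[
    [0,0,0,0],
    [0,0,0,0],
    [0,0,0,0],
  ],
)

```text
time: 4.45
tool_pos: [612.8, 56.8, 97.1]
tcp_rot: [-1.571, -0.0, -0.951]
contact_force: [0.1, -0.2, -0.9]
grip_width: 0.1
```

Emit:
arm_command(
  deltas=[
    [0,0,0,-7],
    [0,0,0,-7],
    [0,0,0,-7],
    [0,0,0,-7],
    [0,0,0,-7],
  ],
)

```text
time: 4.95
tool_pos: [612.8, 56.8, 97.0]
tcp_rot: [-1.571, 0.0, -0.335]
contact_force: [-0.1, -0.1, 1.0]
grip_width: 0.3
```

Emit:
arm_command(
  deltas=[
    [0,0,0,-7],
    [0,0,0,-7],
    [0,0,0,-7],
    [0,0,0,-7.5],
    [0,0,0,0],
  ],
)

```text
time: 5.45
tool_pos: [612.8, 56.8, 97.0]
tcp_rot: [-1.571, 0.0, 0.158]
contact_force: [-0.5, 0.0, -0.5]
grip_width: 0.8
```

The fingers closed to 0, so they missed the wing. I'll look before going on.

```bash
python3 - <<'E'
from h import *
c=cap('side');u=proj(c,[612.8,56.8,97])[0].astype(int);print(u);save(c,'s1.png',(u[0]-100,u[1]-75,u[0]+100,u[1]+75),4)
E
```

```text
[285 231]
```

View pics/s1.png

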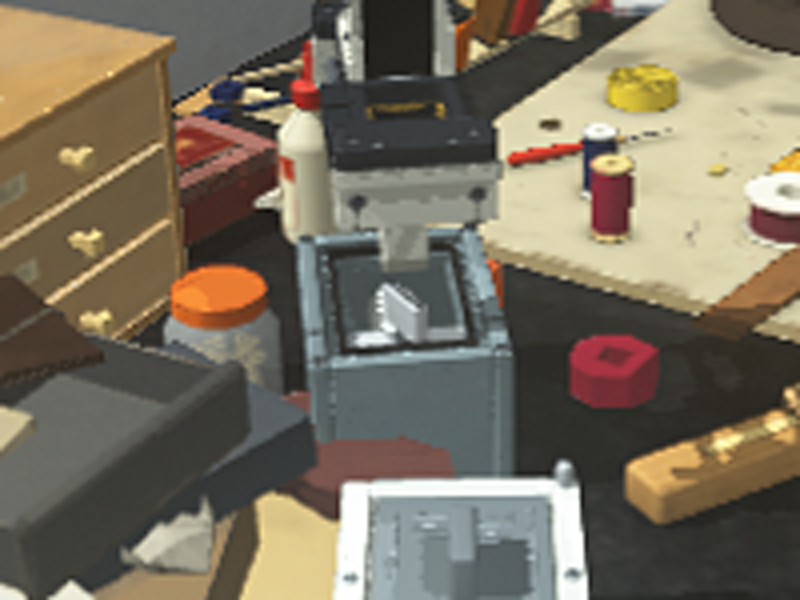

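The fingertip shows at crop (403,270), clearly above or behind the wing at (400,305). With the TCP where it is reported, the tip should be near row 312. I'll compare with the wrist camera and project tool points onto it.

```bash
python3 - <<'E'
from h import *
np.set_printoptions(precision=4,suppress=True)
T,o=tool();print(o['joint_positions'],o['tool_pos'],o['tcp_rot'],o['grip_width'])
c=cap('wrist');print(np.array(c['mount']),c['dist_coeffs'])
P=lambda *t:proj(c,(T@np.r_[t,1])[:3])[0]
im=c['img'][:,:,::-1].copy()
for t,col in[((0,8,0),(0,0,255)),((0,0,0),(0,255,0)),((0,-11,0),(255,0,0)),((0,-35,0),(255,0,255))]:
    u=P(*t);print(t,u);cv2.circle(im,tuple(u.round().astype(int)),2,col,-1)
im=im[150:400,160:480];cv2.imwrite('pics/w2.png',cv2.resize(im,None,fx=2.4,fy=2.4,interpolation=cv2.INTER_CUBIC))
s=cap('side')
for z in(89,97,108,120):print(z,(proj(s,[612.8,56.8,z])[0]-[185,156])*4)
print((proj(s,[612.8,20,89])[0]-[185,156])*4, 'wing top',(proj(s,[612.8,56.8,104])[0]-[185,156])*4)
E
```

```text
[-0.0322  0.6012  1.406   0.0001  1.1345 -1.7573] [612.7981  56.7549  96.9637] [-1.5707  0.0001  0.1543] 0.6867149742537164
[[   0.001     0.9627    0.2705  -73.1532]
 [   0.0007   -0.2705    0.9627 -179.976 ]
 [   1.       -0.0008   -0.0009   -0.1014]
 [   0.        0.        0.        1.    ]] [-0.0395  0.      0.      0.      0.    ]
(0, 8, 0) [322.3618 275.936 ]
(0, 0, 0) [322.3749 282.079 ]
(0, -11, 0) [322.3948 291.3676]
(0, -35, 0) [322.4472 315.8827]
89 [403.7396 316.8561]
97 [403.2614 303.0919]
108 [402.5994 283.9898]
120 [401.8711 262.9159]
[407.8754 282.7194] wing top [402.8408 290.9597]
```

View pics/w2.png

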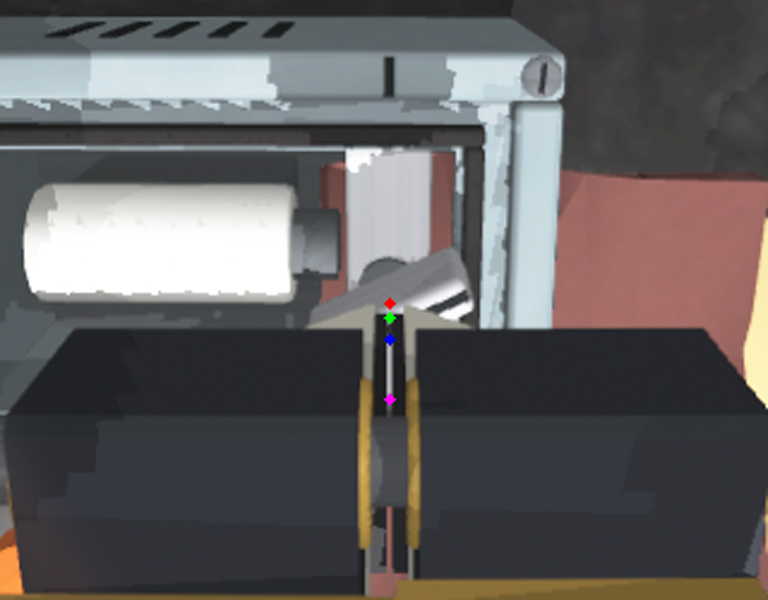

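Both cameras put the real fingertips at about 18 mm behind the reported TCP, not 8 mm ahead. The fingers are therefore about 26 mm shorter than stated and closed above the wing. I'll open, turn back, and go down about 26 mm in small steps while watching the force.

Emit:
arm_command(
  deltas=[
    [0,0,0,8],
    [0,0,0,8],
    [0,0,0,8],
    [0,0,0,8],
    [0,0,0,8],
  ],
  claw=175,
)

```text
time: 6.1
tool_pos: [612.8, 56.8, 97.0]
tcp_rot: [-1.571, 0.0, -0.549]
contact_force: [-1.3, -0.2, -0.5]
grip_width: 28.4
```

Emit:
arm_command(
  deltas=[
    [0,0,0,8],
    [0,0,0,8],
    [0,0,0,7.5],
    [0,0.003,0,0],
    [0,0.003,0,0],
  ],
)

```text
time: 6.6
tool_pos: [612.8, 56.8, 90.8]
tcp_rot: [-1.571, 0.0, -0.949]
contact_force: [-0.8, 0.5, -0.5]
grip_width: 29.1
```

Emit:
arm_command(
  deltas=[
    [0,0.003,0,0],
    [0,0.002,0,0],
    [0,0.002,0,0],
    [0,0,0,0],
  ],
)

```text
time: 7.0
tool_pos: [612.6, 56.8, 83.6]
tcp_rot: [-1.571, 0.0, -0.951]
contact_force: [0.1, 0.5, 0.3]
grip_width: 28.6
```

Emit:
arm_command(
  deltas=[
    [0,0.003,0,0],
    [0,0.003,0,0],
    [0,0.003,0,0],
    [0,0.003,0,0],
    [0,0,0,0],
  ],
)

```text
time: 7.5
tool_pos: [612.5, 56.8, 71.4]
tcp_rot: [-1.572, 0.001, -0.951]
contact_force: [0.3, -0.2, -0.4]
grip_width: 28.8
```

Emit:
arm_command(
  deltas=[
    [0,0,0,0],
    [0,0,0,0],
    [0,0,0,0],
    [0,0,0,0],
  ],
  claw=255,
)

```text
time: 7.9
tool_pos: [613.0, 56.8, 72.2]
tcp_rot: [-1.57, -0.0, -0.951]
contact_force: [0.3, -0.6, 0.7]
grip_width: 7.2
```

The fingers now stop at about 7 to 8 mm on the wing. I'll turn it.

Emit:
arm_command(
  deltas=[
    [0,0,0,0],
    [0,0,0,-4],
    [0,0,0,-8],
    [0,0,0,-8],
    [0,0,0,-8],
  ],
)

```text
time: 8.4
tool_pos: [612.9, 56.8, 72.2]
tcp_rot: [-1.571, -0.0, -0.457]
contact_force: [-0.9, 0.5, 1.0]
grip_width: 7.6
```

Emit:
arm_command(
  deltas=[
    [0,0,0,-8],
    [0,0,0,-8],
    [0,0,0,-8],
    [0,0,0,-8],
    [0,0,0,-3.5],
  ],
)

```text
time: 8.9
tool_pos: [612.9, 56.6, 72.2]
tcp_rot: [-1.571, -0.0, 0.162]
contact_force: [0.7, -0.3, 0.5]
grip_width: 7.7
```

```bash
python3 - <<'E'
from h import *
T,o=tool();print(o['tcp_rot'],o['moment'],o['grip_width'],o['contact_force'])
E
```

```text
[-1.57093646e+00 -2.53563689e-04  1.61781891e-01] [-0.00939584  0.00925054 -0.09341541] 7.734004848345424 [ 0.73060038 -0.29735586  0.53298976]
```

Emit:
arm_command(
  deltas=[
    [0,0,0,0],
    [0,0,0,0],
    [0,-0.03,0,0],
    [0,-0.049,0,0],
    [0,-0.049,0,0],
  ],
  claw=130,
)

```text
time: 9.4
tool_pos: [612.1, 56.8, 200.8]
tcp_rot: [-1.57, 0.002, 0.155]
contact_force: [2.0, 0.1, 0.4]
grip_width: 42.3
```

Emit:
arm_command(
  deltas=[
    [0,0,0,8.5],
    [0,0,0,8.5],
    [0,0,0,8.5],
    [0,0,0,8.5],
    [0,0,0,8.5],
  ],
)

```text
time: 9.9
tool_pos: [612.7, 56.8, 200.0]
tcp_rot: [-1.571, 0.0, -0.592]
contact_force: [-0.2, 0.3, 1.2]
grip_width: 44.7
```

Emit:
arm_command(
  deltas=[
    [0,0,0,8.5],
    [0,0,0,8.5],
    [0,0,0,8.5],
    [0,0,0,8.5],
    [0,0,0,8.5],
  ],
)

```text
time: 10.4
tool_pos: [612.7, 56.8, 199.9]
tcp_rot: [-1.571, 0.0, -1.334]
contact_force: [0.2, 0.3, 0.4]
grip_width: 45.0
```

Emit:
arm_command(
  deltas=[
    [0,0,0,5.5],
    [0,0,0,0],
  ],
)

```text
time: 10.6
tool_pos: [612.7, 56.8, 199.9]
tcp_rot: [-1.571, 0.0, -1.424]
contact_force: [-0.0, -0.3, -0.7]
grip_width: 44.9
```

```bash
python3 - <<'E'
from h import *
T,o=tool();print(o['time'],o['tool_pos'],o['tcp_rot'])
c=cap('wrist')
u=proj(c,[612.9,56.6,104])[0];print(u)
x0,y0=[int(v) for v in u-[85,65]];print(x0,y0);np.savez('c3.npz',W=c['W2C'],K=c['camera_matrix'],d=c['dist_coeffs'],o=[x0,y0])
save(c,'w3.png',(x0,y0,x0+170,y0+130),4.5)
E
```

```text
10.6 [612.7179112   56.81227717 199.94202905] [-1.57097330e+00  1.53423368e-04 -1.42449193e+00]
[322.56383194 229.67657192]
237 164
```

View pics/w3.png

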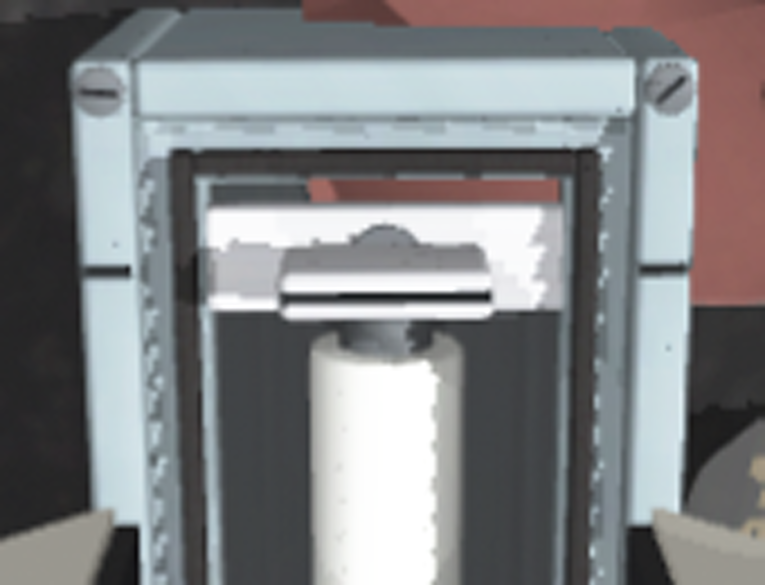

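The slot line runs from (283,298) to (490,296), parallel to the marks at (106,271) and (663,269), so the fastener is lined up. Next I work out the box pose and the move to the mould.

```bash
python3 - <<'E'
from h import *
np.set_printoptions(precision=2,suppress=True)
D=np.load('c3.npz');c=dict(W2C=D['W'],camera_matrix=D['K'],dist_coeffs=D['d'])
f=lambda p:np.array(p)/4.5+D['o']
def pair(a,b,z):
    q=back(c,f([a,b]),z);d=q[1]-q[0];print(q.mean(0),np.linalg.norm(d),np.degrees(np.arctan2(d[1],d[0])))
pair((106,271),(663,269),86);pair((282,297.5),(491,296),104)
pair((137,59),(635,59),86)
goto(577,262.5,200,-88.2)
E
```

```text
[612.89  56.21  86.  ] 92.09559503086226 8.538079796507223
[613.15  56.44 104.  ] 32.54739700885394 8.75163224973863
[608.08  90.72  86.  ] 79.82109121737548 8.326169232232441
pos [612.7  56.8 200. ] yaw -81.43 delta tool mm [-208.7   -0.    -4.7] twist 6.77
```

Emit:
arm_command(
  deltas=[
    [-0.042,0,-0.001,0],
    [-0.042,0,-0.001,0],
    [-0.042,0,-0.001,0],
    [-0.042,0,-0.001,0],
    [-0.041,0,-0.001,0],
  ],
)

```text
time: 11.15
tool_pos: [576.4, 264.4, 200.1]
tcp_rot: [-1.571, 0.0, -1.42]
contact_force: [0.9, -0.8, 0.0]
grip_width: 44.8
```

Emit:
arm_command(
  deltas=[
    [0,0,0,6.8],
    [0,0,0,0],
    [0,0,0,0],
  ],
)

```text
time: 11.45
tool_pos: [577.0, 262.4, 199.9]
tcp_rot: [-1.571, -0.0, -1.537]
contact_force: [-0.1, 0.3, -0.2]
grip_width: 45.1
```

```bash
python3 - <<'E'
from h import *
T,o=tool();print(o['time'],o['tool_pos'],o['tcp_rot'])
c=cap('wrist')
x0,y0=222,130;np.savez('c4.npz',W=c['W2C'],K=c['camera_matrix'],d=c['dist_coeffs'],o=[x0,y0])
save(c,'w4.png',(x0,y0,x0+200,y0+150),4)
E
```

```text
11.45 [576.98408351 262.36029803 199.94481024] [-1.57096263e+00 -2.49813558e-04 -1.53739966e+00]
```

View pics/w4.png

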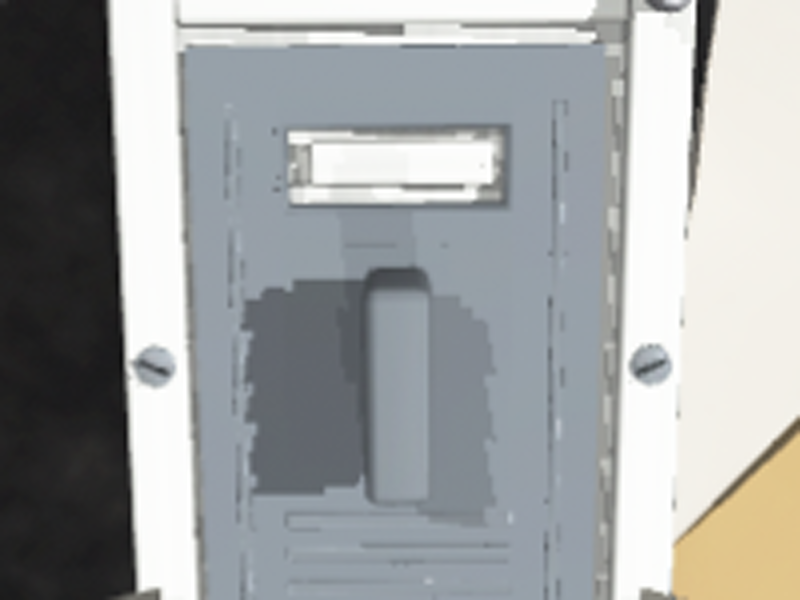

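The cover's slot corners are at about (287,127), (510,125), (508,206) and (289,204). The rib's top runs from (370–430, 290) to (372–429, 502). The plate's rear edge runs from (183,46) to (604,45).

```bash
python3 - <<'E'
from h import *
np.set_printoptions(precision=2,suppress=True)
D=np.load('c4.npz');c=dict(W2C=D['W'],camera_matrix=D['K'],dist_coeffs=D['d'])
f=lambda p:np.array(p)/4+D['o']
def pair(a,b,z):
    q=back(c,f([a,b]),z);d=q[1]-q[0];print(q.mean(0),np.linalg.norm(d),np.degrees(np.arctan2(d[1],d[0])));return q
s=back(c,f([(287,127),(510,125),(508,206),(289,204)]),80);print('slot',s.mean(0),np.linalg.norm(np.diff(s,axis=0),axis=1))
pair((287,127),(510,125),80);pair((289,204),(508,206),80)
pair((183,46),(604,45),80)
r=back(c,f([(370,290),(430,290),(429,502),(372,502)]),104);print('rib',r.mean(0),np.linalg.norm(np.diff(r,axis=0),axis=1))
pair((400.5,502),(400,290),104)
pair((154,367),(650,365),80)
goto(r.mean(0)[0],r.mean(0)[1],66,-88)
E
```

```text
slot [575.29 299.82  80.  ] [40.61 14.79 40.38]
[575.06 307.03  80.  ] 40.60804199811747 2.3631607413327056
[575.53 292.61  80.  ] 40.38159004119479 1.3301396191419828
[573.69 321.37  80.  ] 75.7497152433184 1.9838690752305155
rib [576.82 262.19 104.  ] [10.32 38.39 10.16]
[576.82 262.19 104.  ] 38.3879559600374 91.99669645715424
[577.17 262.12  80.  ] 93.98589472975007 2.093411055410386
pos [577.2 261.9 200. ] yaw -88.16 delta tool mm [ -0.3 134.   -0.3] twist -0.16
```

Emit:
arm_command(
  deltas=[
    [0,0.045,0,0],
    [0,0.045,0,0],
    [0,0.03,0,0],
    [0,0.008,0,-0.1],
    [0,0.006,0,0],
  ],
)

```text
time: 12.0
tool_pos: [577.5, 262.0, 66.0]
tcp_rot: [-1.571, 0.0, -1.539]
contact_force: [1.1, -0.1, 0.8]
grip_width: 44.9
```

Emit:
arm_command(
  deltas=[
    [0,0,0,0],
    [0,0,0,0],
    [0,0,0,0],
    [0,0,0,0],
    [0,0,0,0],
  ],
  claw=255,
)

```text
time: 12.5
tool_pos: [577.3, 262.9, 66.9]
tcp_rot: [-1.57, 0.0, -1.539]
contact_force: [-1.0, 0.1, 3.7]
grip_width: 11.6
```

Emit:
arm_command(
  deltas=[
    [0,0,0,0],
    [0,0,0,0],
    [0,0,0,0],
  ],
)

```text
time: 12.8
tool_pos: [577.3, 262.9, 66.8]
tcp_rot: [-1.57, 0.0, -1.539]
contact_force: [-1.0, 0.0, 6.2]
grip_width: 11.8
```

The rib is gripped at 11.8 mm. Lifting.

Emit:
arm_command(
  deltas=[
    [0,-0.004,0,0],
    [0,-0.01,0,0],
    [0,-0.025,0,0],
    [0,-0.025,0,0],
    [0,-0.02,0,0],
  ],
)

```text
time: 13.3
tool_pos: [577.3, 262.8, 152.0]
tcp_rot: [-1.57, 0.0, -1.539]
contact_force: [-0.4, 0.4, -0.6]
grip_width: 12.2
```

```bash
python3 - <<'E'
from h import *
goto(618.65,18.72,150,8.55-90)
E
```

```text
pos [577.3 262.8 152. ] yaw -88.2 delta tool mm [245.3   1.9  33.7] twist -6.75
```

Emit:
arm_command(
  deltas=[
    [0.02,0,0.003,0],
    [0.04,0,0.0055,0],
    [0.04,0,0.0055,0],
    [0.04,0,0.0055,0],
    [0.04,0,0.0055,0],
  ],
)

```text
time: 13.8
tool_pos: [607.7, 82.1, 150.6]
tcp_rot: [-1.57, 0.0, -1.539]
contact_force: [0.0, -0.8, -1.7]
grip_width: 11.9
```

Emit:
arm_command(
  deltas=[
    [0.04,0,0.0055,0],
    [0.025,0.002,0.0034,-3],
    [0,0,0,-3.7],
    [0,0,0,0],
    [0,0,0,0],
  ],
)

```text
time: 14.3
tool_pos: [618.5, 19.2, 148.3]
tcp_rot: [-1.571, 0.0, -1.424]
contact_force: [0.8, 0.2, -0.1]
grip_width: 11.5
```

```bash
python3 - <<'E'
from h import *
T,o=tool();print(o['time'],o['contact_force'],o['grip_width'])
goto(618.65,18.72,150,8.55-90)
c=cap('wrist')
x0,y0=200,130;np.savez('c5.npz',W=c['W2C'],K=c['camera_matrix'],d=c['dist_coeffs'],o=[x0,y0])
save(c,'w5.png',(x0,y0,x0+240,y0+180),3.3)
E
```

```text
14.3 [ 0.8317858   0.22945546 -0.13935902] 11.54864824404374
pos [618.5  19.2 148.3] yaw -81.58 delta tool mm [ 0.5 -1.7  0.1] twist -0.13
```

View pics/w5.png

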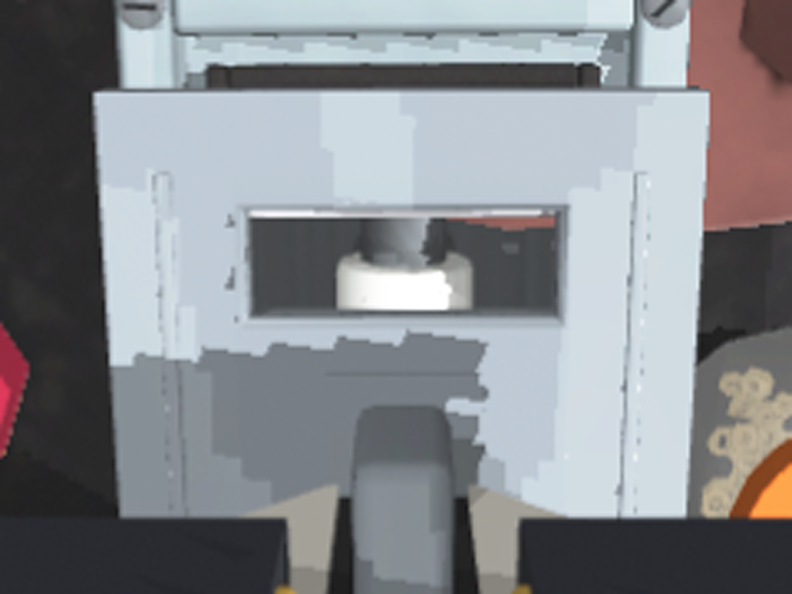

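The cover is held level. Its slot corners are at (241,207), (569,206), (566,321) and (238,322), and its rear edge runs from (93,91) to (709,92).

```bash
python3 - <<'E'
from h import *
np.set_printoptions(precision=2,suppress=True)
D=np.load('c5.npz');c=dict(W2C=D['W'],camera_matrix=D['K'],dist_coeffs=D['d'])
f=lambda p:np.array(p)/3.3+D['o']
for z in(158,161.4,165):
    s=back(c,f([(241,207),(569,206),(566,321),(238,322)]),z);print('slot',s.mean(0),np.linalg.norm(np.diff(s,axis=0),axis=1))
    q=back(c,f([(93,91),(709,92)]),z);d=q[1]-q[0];print(q.mean(0),np.linalg.norm(d),np.degrees(np.arctan2(d[1],d[0])))
a=np.radians(8.55);u=np.array([-np.sin(a),np.cos(a)]);print('want slot',np.array([613,56.3]),'rear edge',np.array([613,56.3])+22*u)
E
```

```text
slot [613.04  55.1  158.  ] [41.94 15.18 42.92]
[609.51  76.98 158.  ] 77.14339373362783 8.26272270828343
slot [612.93  55.81 161.4 ] [41.1  14.88 42.07]
[609.47  77.26 161.4 ] 75.60288947815447 8.26272270828342
slot [612.81  56.57 165.  ] [40.21 14.56 41.16]
[609.43  77.56 165.  ] 73.9717673253001 8.262722708283425
want slot [613.   56.3] rear edge [609.73  78.06]
```

The slot is within about 0.8 mm of the wing. I'll make a small correction and go down.

Emit:
arm_command(
  deltas=[
    [-0.0006,0.02,0.0001,-0.2],
    [0,0.02,0,0],
    [0,0.006,0,0],
    [0,0.004,0,0],
    [0,0,0,0],
  ],
)

```text
time: 14.85
tool_pos: [618.7, 19.9, 98.2]
tcp_rot: [-1.571, 0.0, -1.419]
contact_force: [-0.2, 0.2, -0.8]
grip_width: 12.0
```

Emit:
arm_command(
  deltas=[
    [0,0.004,0,0],
    [0,0.004,0,0],
    [0,0.004,0,0],
    [0,0.003,0,0],
    [0,0,0,0],
  ],
)

```text
time: 15.35
tool_pos: [618.2, 19.5, 82.4]
tcp_rot: [-1.572, 0.0, -1.419]
contact_force: [-0.3, 0.1, -1.2]
grip_width: 11.3
```

Emit:
arm_command(
  deltas=[
    [0,0.002,0,0],
    [0,0.002,0,0],
    [0,0.001,0,0],
    [0,0,0,0],
  ],
)

```text
time: 15.75
tool_pos: [618.6, 19.6, 78.0]
tcp_rot: [-1.571, 0.0, -1.419]
contact_force: [0.1, -0.7, -1.7]
grip_width: 11.8
```

Emit:
arm_command(
  deltas=[
    [0,0.001,0,0],
    [0,0.001,0,0],
    [0,0.001,0,0],
    [0,0,0,0],
    [0,0,0,0],
  ],
)

```text
time: 16.25
tool_pos: [618.7, 19.5, 75.4]
tcp_rot: [-1.57, -0.0, -1.419]
contact_force: [-2.2, 0.3, 4.7]
grip_width: 11.7
```

Emit:
arm_command(
  deltas=[
    [0,0.001,0,0],
    [0,0.001,0,0],
    [0,0,0,0],
    [0,0,0,0],
  ],
)

```text
time: 16.65
tool_pos: [618.7, 19.5, 73.4]
tcp_rot: [-1.57, -0.0, -1.419]
contact_force: [-1.3, 0.1, 6.2]
grip_width: 11.9
```

Emit:
arm_command(
  deltas=[
    [0,0.001,0,0],
    [0,0.001,0,0],
    [0,0,0,0],
    [0,0,0,0],
  ],
)

```text
time: 17.05
tool_pos: [618.7, 19.6, 72.8]
tcp_rot: [-1.57, -0.0, -1.419]
contact_force: [-5.8, -0.1, 15.1]
grip_width: 11.2
```

The force rises sharply at TCP z 72.8, where 72.9 was predicted for home. I'll add a little more push and check.

Emit:
arm_command(
  deltas=[
    [0,0.0008,0,0],
    [0,0,0,0],
    [0,0,0,0],
    [0,0,0,0],
  ],
)

```text
time: 17.45
tool_pos: [618.8, 19.5, 72.8]
tcp_rot: [-1.569, -0.0, -1.419]
contact_force: [-7.6, 0.8, 19.0]
grip_width: 11.5
```

```bash
python3 - <<'E'
from h import *
T,o=tool();print(o['time'],o['tool_pos'],o['contact_force'],o['moment'],o['grip_width'],o['tcp_rot'])
c=cap('wrist');save(c,'w6.png',(200,130,440,310),3.3)
s=cap('side');save(s,'s2.png',(220,150,360,260),5.5)
E
```

```text
17.45 [618.76819375  19.52434315  72.77734037] [-7.58659512  0.81253153 19.04561081] [-0.02866845  1.37413039 -0.01838177] 11.4983885778633 [-1.56911448e+00 -4.94025540e-04 -1.41874383e+00]
```

View pics/w6.png

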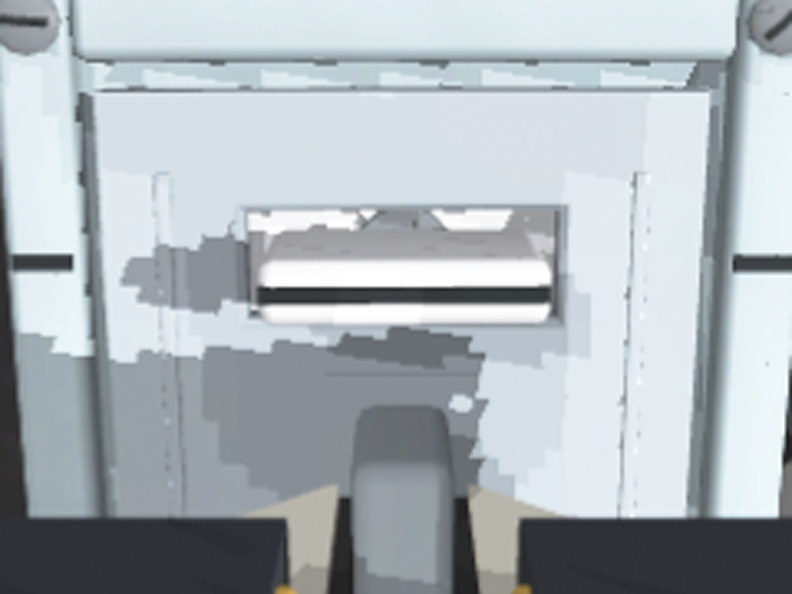

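View pics/s2.png

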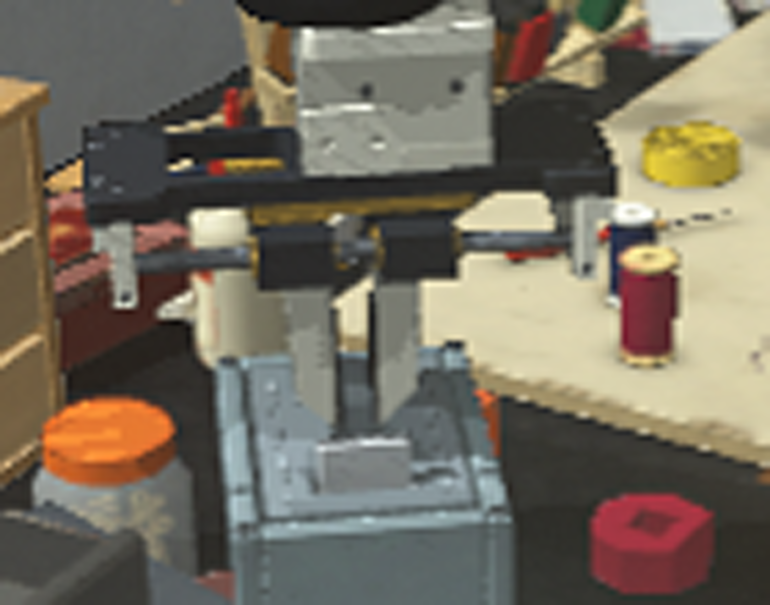

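The cover lies inside the rebate with even gaps left and right. The wing stands through the slot, which is in line with the marks at (42,262) and (765,263). The height stopped falling (72.8 mm) while the force rose from 15 to 19 N, so the cover is hard on the ledge. Handing in.

```bash
python3 - <<'E'
from h import *
print(job.close_job()); o=bot.get_obs(); print(o['time'],o['contact_force'],o['tool_pos'],o['grip_width'])
E
```

```text
the job is handed in; nothing more can be done
None
the job is handed in; nothing more can be done
```

I turned the fastener counter-clockwise into line with the rim marks. Then I lifted the cover out of the mould, lowered it over the wing into the box, and handed the job in while still gripping and pressing it. No verdict came back, and no reading could be taken after the hand-in. The last reading before it was at 17.5 s of the 46 s allowed.

**Last checks**
- **Fastener:** the wing measured 8.75° and the marks 8.54°, so they agree to about 0.2°. The last wrist picture still showed the slot in line with the marks.
- **Cover:** the wing stands through the slot, and the side gaps I could see look even.
- **Pressed home:** the tool height stopped at 72.8 mm, against 72.9 mm predicted. The upward force rose from 15 to 19 N with no further travel, well above the 8 N the gasket needs.

**What disagreed or went wrong**
- **Missed first grip:** my first try at the wing closed on air. Both cameras showed the fingertips about 26 mm shorter than stated. I opened, turned back and went lower, and the second grip held.
- **Sideways force:** at the end there was about 7.6 N along x and a moment of 1.4 N m. The pictures show no contact that would explain it, and I left it as it was.
- **Bystanders:** I did not touch the jack, strip or jar, but I did not measure their positions again at the end.

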